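# Centre the bellied pot on its upturned saucer

## Robot

A 6-joint arm with a two-finger parallel gripper is mounted at the origin on the work surface. World frame = base frame: x ahead of the robot, y to its left, z up, the work surface at z = 0. Lengths are in m, angles in degrees, forces in N, time in s.
With the tool pointing down it reaches from about 0.25 to 0.8 m from the base axis. Payload 3.9 kg.
Tool frame: the origin (TCP) lies at the very end of the fingers, on their centre line; the grasp point (between the pads) lies 19 mm behind it; y points along the fingers, x is the direction in which the jaws open and shut, and the axes are right-handed (so a half turn about y gives the same grasp; the last joint's range is limited). The gripper opens to 85 mm and grips with 20 to 120 N. Pads are 22 mm wide; open, the fingers measure 114 mm over their backs; the gripper's body (76 mm by 85 mm) begins 54 mm behind the grasp point. The pads swing forward as they close: fully open they stand 13 mm farther back than shut.
Start: joints at [68.239, 14.897, -7.913, 67.191, 0, 90], TCP at [0.195, 0.488, 0.231] pointing down, gripper open.
Joint ranges: [-159.42, 159.42], [-47.68, 98.78], [-73.54, 78.23], [-108.79, 121.32], [-90, 84.71], [-180, 180]. Speed limits (degrees/s): [147.25, 147.25, 180, 180, 180, 180].

## Interface

Orientations are given as a 3x3 rotation matrix whose columns are the frame's x, y, z axes.
In Python, from workcell import manip, open_gripper, close, kin, cams gives the robot as it stands. Calls block until the motion is done:
- manip.move_to(position, orientation): joint-space move of the TCP to a pose.
- manip.move_l(position, attitude=None, rate=0.15): straight line of the TCP; attitude=None keeps the orientation; rate is the mean speed in m/s.
- manip.goto_joints(angles): joint-space move.
- open_gripper() and close(): open the fingers fully, or close them until they stop; the grip force is fixed at half the most.
- manip.wait(seconds).
- kin.solve_ik(position, orientation): joint angles nearest the present ones, or None.
- manip.sense(): the state.
- cams.grab_frame(name): name is "scene" or "top"; returns a dict with "pixels" (420x560x3 uint8, blue, green, red), "fovy" (degrees; the focal length in pixels is half the picture's height over the tangent of half this angle, whatever the lens; pixels are square), "cx", "cy" (the principal point, pixels), "rvec" (rotation vector, rad) and "tvec" (3), from world to camera coordinates, as OpenCV has them. Camera axes: x right, y down, z forward; pixel columns grow to the right and rows downward; lengths in m; the calibration is good to about 2 mm. A picture is of the moment at which its call begins. There is no depth.
A pose or a line that the arm cannot do raises manip.MotionError and nothing moves.
- manip.close_job(): hands the job in, once; it reports no verdict.
The state is a dict: "t": time; "joints": joint angles; "qvel": joint speeds; "joint_efforts": joint torques, N m; "tool_pos": TCP position; "ee_rot": TCP orientation; "force": force on the tool from outside, world axes, zero at the start; "torque": the same for the moment, N m; "opening": finger opening in m.
Only numpy, scipy, OpenCV 4.12 (cv2) and the standard library are available. Lean on these libraries where they do the work, as an engineer would, in place of code of your own. Each camera call takes 0.05 s, during which the arm holds its last target. There are 200 camera calls.

## Task

The little round-bellied terracotta pot in the open drawer has been put down off-centre on its upturned saucer and would topple when the drawer is shut. Nudge it into the middle of the saucer with light, slow taps of the fingertips; it tips easily when pushed near the top. Do not grip it, lift it, rock it hard or knock it off, and leave the saucer and the other spares in the tray where they are.

Things in the scene. Friction and masses are not known exactly. Their poses are not given: they have to be found in the camera images.
- pot: Open terracotta pot, round, about 120 g, tippy. Origin: centre of its foot, z up its axis. Foot only 27 mm across, belly 58 mm across at 18 to 24 mm up, neck 40 mm at 54 mm up, lip 48 mm, height 68 mm. Stands on the saucer 13 to 19 mm off its centre, in any direction. Friction 0.5 to 0.7: pushed slowly at the belly it slides upright and stops with the push; pushed at the lip it topples.
- saucer: Terracotta saucer lying upside down as a low round stand for the pot, loose in the tray. Origin: centre of its underside on the tray floor, z up. 84 mm across at the bottom, flat top face 72 mm across, 18 mm high, about 150 g.
- heater: Bystander, loose. Glass aquarium heater tube 22 mm across with a black cap, 178 mm long along its x axis, lying in two red suction clips whose 34 mm cups stand on the tray; 41 mm high. Origin: on the tray floor under about its middle.
- guard: Bystander, loose. Grey slotted plastic heater guard, a tube 36 mm across and 164 mm long along its x axis, lying down. Origin: on the tray floor under its middle.
- stem: Bystander, loose. Green plastic plant stem with leaves lying flat, 132 mm long along its y axis, 45 mm wide, 7 mm high. Origin: on the tray floor under its middle.
- drawer: Open lower drawer (fixed) with a white tray. Origin: its underside, mid-tray; x points away from the robot. Heights above the origin: tray floor 14.5 mm, tray rim 42, drawer sides (y = +-286 mm) 75, front panel (x = -219 mm, bar handle outside) 87, cabinet face (x = 190 to 225 mm) 195. Tray 400 mm along x by 555 mm along y, walls 4 mm.
Not all that is in view belongs to the job. What is meant by the pot is not blue, and is the smaller of those in its own colour.

How it is judged:
By the outcome, as a careful person would: the job done as asked, in the order asked, and still so for the second after the job is handed in, with the robot touching nothing.
It also fails if it takes over 51 s, if anything falls off the work surface, if the arm or the gripper's body presses on something with over 40 N, if the wrist force passes 120 N, or if a joint passes its speed limit or range.

## Working session

There is one attempt and no reset: what is moved stays moved. The work goes in short steps, each a Python script; the robot and the scene stay as the last script left them, time stands still between calls to the robot, and variables do not carry over. Pictures are saved under pics/ and viewed, about 8 in all and at most 12, crops included, and the job is handed in when it is done.

```bash
mkdir -p pics; ls; cat > h.py <<'E'
import numpy as np, cv2
from workcell import manip, open_gripper, close, kin, cams
def cam(f):
    h=f["pixels"].shape[0]; F=h/2/np.tan(np.radians(f["fovy"])/2)
    K=np.array([[F,0,f["cx"]],[0,F,f["cy"]],[0,0,1]]); R=cv2.Rodrigues(np.array(f["rvec"],float))[0]; t=np.array(f["tvec"],float).ravel()
    return K,R,t
def ray(f,u,v):
    K,R,t=cam(f); return -R.T@t, R.T@np.linalg.solve(K,[u,v,1.])
def plane(f,u,v,z):
    c,d=ray(f,u,v); return c+d*(z-c[2])/d[2]
def proj(f,p):
    K,R,t=cam(f); q=K@(R@np.array(p,float)+t); return q[:2]/q[2]
E
python3 - <<'E'
from h import *
ims=[]
for n in("scene","top"):
    f=cams.grab_frame(n); cv2.imwrite(f"pics/{n}0.png",f["pixels"]); K,R,t=cam(f); print(n,f["pixels"].shape,K[0,0],f["cx"],f["cy"],-R.T@t,R[2])
s=manip.sense(); print(s["t"],s["opening"],s["ee_rot"])
E
```

```text
pics
scene (420, 560, 3) 414.5257163882672 280.0639264848872 210.82491749370817 [ 0.81983204 -0.35467148  0.81063392] [-0.42062046  0.37644151 -0.82545152]
top (420, 560, 3) 392.9401454015729 277.35956154973434 204.34850976366855 [ 0.23812738 -0.03375411  1.02889565] [ 0.20525473  0.01592468 -0.97857902]
0.1 0.08538955639931385 [[ 3.70753474e-01 -6.93205008e-04 -9.28731060e-01]
 [ 9.28729556e-01 -1.67159907e-03  3.70754121e-01]
 [-1.80947459e-03 -9.99998363e-01  2.40488184e-05]]
```

View pics/scene0.png

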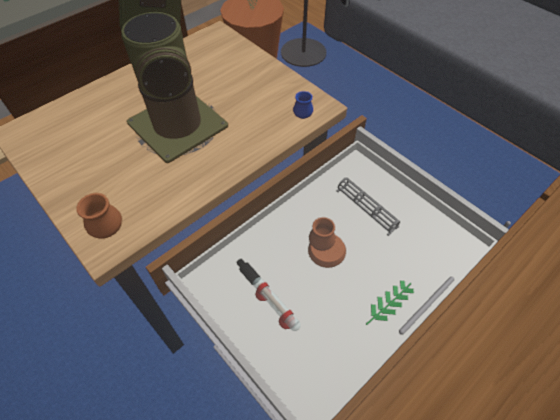

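View pics/top0.png

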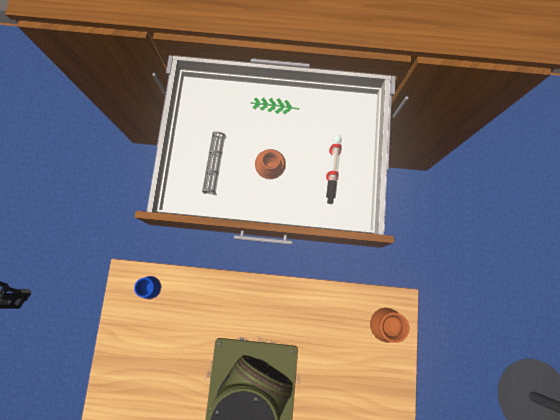

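The scene view shows terracotta at three places: the pot on its saucer in the drawer (scene 323,232; top 270,160), a larger terracotta pot on the table (scene 100,215; top 391,325), and a floor planter (scene 252,20). There is also a blue pot (scene 303,105; top 147,287). By the description I choose the pot on the saucer, and check it in a close crop.

```bash
python3 - <<'E'
from h import *
fs=cams.grab_frame("scene"); ft=cams.grab_frame("top")
a=cv2.resize(fs["pixels"][205:275,295:360],None,fx=6,fy=6,interpolation=cv2.INTER_CUBIC)
b=cv2.resize(ft["pixels"][140:190,245:297],None,fx=7.5,fy=7.5,interpolation=cv2.INTER_CUBIC)
h=max(a.shape[0],b.shape[0]); pad=lambda i:cv2.copyMakeBorder(i,0,h-i.shape[0],0,0,cv2.BORDER_CONSTANT)
cv2.imwrite("pics/c1.png",np.hstack([pad(a),pad(b)])); print(a.shape,b.shape)
# triangulate distinctive points: heater white tip, black cap end, guard ends, drawer corners
def tri(p,q):
    c1,d1=ray(fs,*p); c2,d2=ray(ft,*q); A=np.c_[d1,-d2]; s=np.linalg.lstsq(A,c2-c1,rcond=None)[0]
    x,y=c1+d1*s[0],c2+d2*s[1]; return ((x+y)/2).round(4), np.linalg.norm(x-y).round(4)
for n,p,q in [("htip",(296,326),(337,137)),("hcap",(240,263),(331,202)),("stem tip",(368,323),(298,108)),("panel R end",(158,278),(393,240)),("panel L end",(367,124),(137,214)),("saucer",(327,250),(270,164))]: print(n,*tri(p,q))
for n,f in(("s",fs),("t",ft)):
    hsv=cv2.cvtColor(f["pixels"],cv2.COLOR_BGR2HSV); c=(327,245) if n=="s" else (270,163)
    m=((hsv[...,0]<15)&(hsv[...,1]>90)).astype(np.uint8); _,l,st,ce=cv2.connectedComponentsWithStats(m); i=l[c[1],c[0]]; print(n,st[i],ce[i])
E
```

```text
(420, 390, 3) (375, 390, 3)
htip [ 0.6436 -0.1582  0.0411] 0.0008
hcap [ 0.4667 -0.1535  0.038 ] 0.003
stem tip [ 0.7277 -0.0462  0.0194] 0.0027
panel R end [ 0.3849 -0.3058  0.0524] 0.0175
panel L end [0.3843 0.3333 0.0557] 0.0059
saucer [0.5598 0.0139 0.0147] 0.0012
s [ 309  218   37   49 1082] [326.7883549  245.28280961]
t [255 149  30  29 581] [268.69018933 163.22203098]
```

View pics/c1.png

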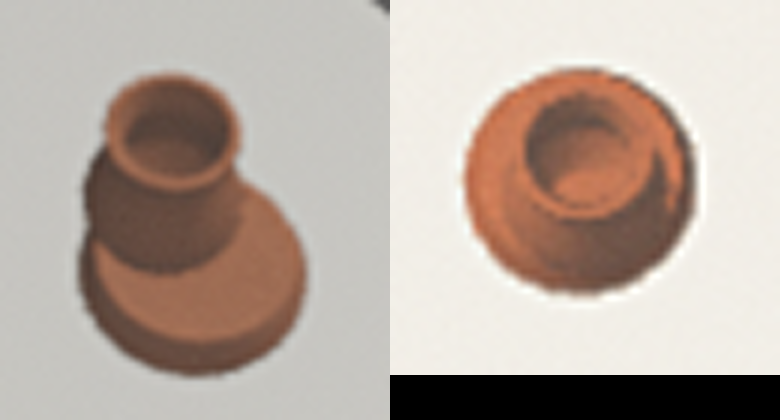

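The crop confirms an open terracotta pot on the upturned saucer. In the scene view its lip is centred near (323.5,226.3) and the saucer top shows towards the lower right, so the pot sits off towards the robot side and left. I'll measure it next.

```bash
cat >> h.py <<'E'
from scipy.optimize import least_squares
def tri(fs,p,ft,q):
    c1,d1=ray(fs,*p); c2,d2=ray(ft,*q); A=np.c_[d1,-d2]; s=np.linalg.lstsq(A,c2-c1,rcond=None)[0]
    x,y=c1+d1*s[0],c2+d2*s[1]; return ((x+y)/2).round(4), np.linalg.norm(x-y).round(4)
def circ(f,pts,z,r=None):
    P=np.array([plane(f,u,v,z)[:2] for u,v in pts]); c=P.mean(0)
    g=(lambda a:np.hypot(*(P-a[:2]).T)-(r or a[2]))
    s=least_squares(g,[*c,.03],loss="soft_l1",f_scale=.001); return s.x.round(4), np.abs(s.fun).mean().round(5)
def sil(f,c):
    hsv=cv2.cvtColor(f["pixels"],cv2.COLOR_BGR2HSV)
    m=((hsv[...,0]<18)&(hsv[...,1]>70)).astype(np.uint8); _,l=cv2.connectedComponents(m); m=(l==l[c[1],c[0]]).astype(np.uint8)
    return max(cv2.findContours(m,0,cv2.CHAIN_APPROX_NONE)[0],key=len)[:,0,:].astype(float)
E
python3 - <<'E'
from h import *
fs=cams.grab_frame("scene"); ft=cams.grab_frame("top")
ls=[(295+(x-2.5)/6,205+(y-2.5)/6) for x,y in [(107,128),(125,90),(175,73),(225,95),(241,135),(222,175),(175,191),(127,172)]]
lt=[(245+(x-393)/7.5,140+(y-3)/7.5) for x,y in [(523,150),(540,112),(580,93),(632,112),(655,155),(640,200),(590,220),(545,200)]]
es=cv2.fitEllipse(np.float32(ls)); et=cv2.fitEllipse(np.float32(lt)); print(es,et,"lip",tri(fs,es[0],ft,et[0]))
ct=sil(ft,(270,163)); print("top sil",ct.min(0),ct.max(0))
cs=sil(fs,(327,245)); print(cs.min(0),cs.max(0))
for zf in (0,.0145,.03):
    print(zf,"saucer top-view",circ(ft,ct,zf), "scene", circ(fs,cs[cs[:,1]>252],zf), "lip t",circ(ft,lt,zf+.086),"s",circ(fs,ls,zf+.086))
E
```

```text
((323.6063537597656, 226.5649871826172), (19.61859130859375, 22.410268783569336), 98.85603332519531) ((271.1607971191406, 160.48013305664062), (16.505800247192383, 17.915176391601562), 120.75575256347656) lip (array([0.5437, 0.0089, 0.0968]), np.float64(0.0029))
top sil [255. 149.] [284. 178.]
[309. 218.] [345. 266.]
0 saucer top-view (array([0.5655, 0.0156, 0.0407]), np.float64(0.00076)) scene (array([0.5547, 0.0206, 0.04  ]), np.float64(0.00051)) lip t (array([0.5465, 0.0083, 0.0222]), np.float64(0.00046)) s (array([0.54  , 0.016 , 0.0235]), np.float64(0.00033))
0.0145 saucer top-view (array([0.5609, 0.0149, 0.0401]), np.float64(0.00074)) scene (array([0.5595, 0.0139, 0.0392]), np.float64(0.0005)) lip t (array([0.5418, 0.0076, 0.0218]), np.float64(0.00045)) s (array([0.5456, 0.0086, 0.023 ]), np.float64(0.00033))
0.03 saucer top-view (array([0.5559, 0.0142, 0.0395]), np.float64(0.00073)) scene (array([0.5645, 0.0067, 0.0385]), np.float64(0.00049)) lip t (array([0.5367, 0.0069, 0.0215]), np.float64(0.00045)) s (array([0.5516, 0.0007, 0.0225]), np.float64(0.00032))
```

```bash
cat >> h.py <<'E'
def rot(d,tilt,flip=1):
    d=np.array([*d,0.]); d/=np.linalg.norm(d); t=np.radians(tilt); Z=np.array([0,0,1.])
    y=-np.cos(t)*Z+np.sin(t)*d; z=flip*(np.cos(t)*d+np.sin(t)*Z)
    return np.c_[np.cross(y,z),y,z]
def tcp(P,d,back,zc,tilt,hw=.011):
    """TCP so that the front bottom edge is `back` behind P along d at height zc"""
    d=np.array(d)/np.linalg.norm(d); t=np.radians(tilt)
    xy=np.array(P)-d*(back+hw*np.cos(t)); return np.array([*xy,zc-hw*np.sin(t)])
def look(name):
    fs=cams.grab_frame("scene"); ft=cams.grab_frame("top")
    a=cv2.resize(fs["pixels"][190:280,285:365],None,fx=5,fy=5,interpolation=cv2.INTER_CUBIC)
    b=cv2.resize(ft["pixels"][135:195,245:297],None,fx=7.5,fy=7.5,interpolation=cv2.INTER_CUBIC)
    cv2.imwrite(f"pics/{name}.png",np.hstack([a,b])); np.save(f"pics/{name}.npy",np.array([fs,ft],object),allow_pickle=True)
E
python3 - <<'E'
from h import *
P=np.array([.5437,.008]); S=np.array([.5602,.0144]); d=(S-P)/np.linalg.norm(S-P); print(d)
a=tcp(P,d,.029+.006,.0505,12); q0=np.array(manip.sense()["joints"])
best=None
for fl in(1,-1):
    R=rot(d,12,fl); q=kin.solve_ik(a,R); print(fl,None if q is None else np.round(q,1), None if q is None else abs(np.array(q)-q0).max())
    if q is not None and (best is None or abs(np.array(q)-q0).max()<best[0]): best=(abs(np.array(q)-q0).max(),R)
R=best[1]
close(); up=a+[0,0,.13]-np.array([*d,0])*.02
manip.move_to(up,R); manip.move_l(a+[0,0,.04]-np.array([*d,0])*.02); manip.move_l(a-np.array([*d,0])*.01,rate=.06);manip.move_l(a,rate=.02)
s=manip.sense(); print(s["t"],s["tool_pos"],a,s["force"],s["opening"]); np.save("R.npy",R)
look("l1")
E
```

```text
[0.93232243 0.3616281 ]
1 [ -4.3  15.4 -40.4  23.4   5.1 155. ] 72.49200597283453
-1 [ -4.3  15.4 -40.4  23.4   5.1 -25. ] 114.96614549619342
5.3917 [ 0.50097318 -0.0085075   0.04815761] [ 0.50103728 -0.00854797  0.04821297] [-0.17765882 -0.675417    0.13786968] -0.00040777678880093206
```

View pics/l1.png

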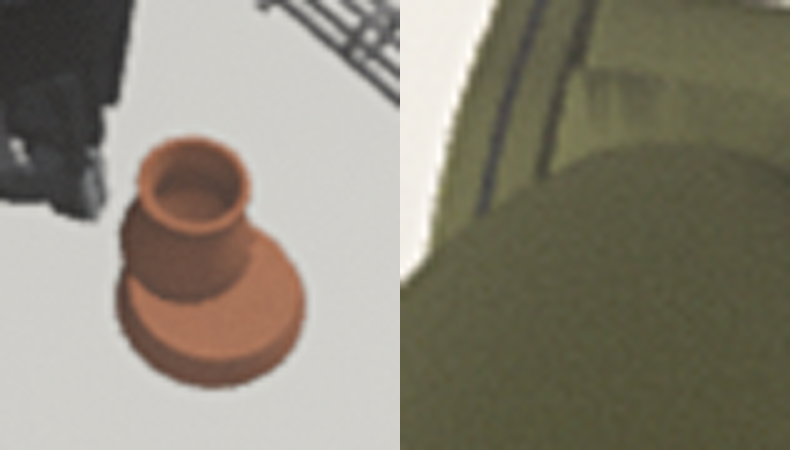

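Scene view: fingertips at the left (crop ~(100,215)) stop a short gap from the belly's left edge (~(122,240)), and the pot is unmoved. The top camera is blocked by the arm, so I'll advance slowly and track the lip in the scene view.

```bash
cat >> h.py <<'E'
def lipshift(f0,f1,box=(311,212,338,238)):
    """sub-pixel displacement (px) of the lip patch between two scene frames"""
    u=5; up=lambda i:cv2.resize(i,None,fx=u,fy=u,interpolation=cv2.INTER_CUBIC)
    x0,y0,x1,y1=box; T=up(f0["pixels"][y0:y1,x0:x1]); m=14
    I=up(f1["pixels"][y0-m:y1+m,x0-m:x1+m]); r=cv2.matchTemplate(I,T,cv2.TM_CCOEFF_NORMED)
    _,v,_,p=cv2.minMaxLoc(r); return np.array(p)/u-m, round(v,3)
E
python3 - <<'E'
from h import *
f0=np.load("pics/l1.npy",allow_pickle=True)[0]
P=np.array([.5437,.008]); S=np.array([.5602,.0144]); d=(S-P)/np.linalg.norm(S-P); D=np.array([*d,0])
J=proj(f0,[*S,.0995])-proj(f0,[*P,.0995]); print("px for full",J)
a=tcp(P,d,.029+.006,.0505,12)
for k in range(2,19,2):
    manip.move_l(a+D*k*.001,rate=.01); f=cams.grab_frame("scene"); sh,v=lipshift(f0,f)
    mv=sh@J/(J@J)*17.7; s=manip.sense(); print(k,round(s["t"],2),sh,v,"moved mm",mv.round(1),np.round(s["force"],2))
    if mv>9: break
look("l2")
E
```

```text
px for full [8.08437453 3.31394178]
2 5.89 [0. 0.] 1.0 moved mm 0.0 [ 0.51 -0.24 -0.17]
4 6.29 [0. 0.] 1.0 moved mm 0.0 [ 0.09 -0.07 -0.17]
6 6.69 [0. 0.] 0.999 moved mm 0.0 [-0.31  0.01 -0.36]
8 7.09 [0. 0.] 0.998 moved mm 0.0 [-0.4  -0.17 -1.21]
10 7.49 [0.8 0.4] 0.997 moved mm 1.8 [-0.18 -0.75 -0.01]
12 7.89 [1.8 0.8] 0.997 moved mm 4.0 [-0.33  0.04 -0.74]
14 8.29 [2.8 1.2] 0.996 moved mm 6.2 [-0.39 -0.34 -0.27]
16 8.69 [3.6 1.6] 0.994 moved mm 8.0 [-1.27  0.16  0.21]
18 9.09 [4.6 2. ] 0.992 moved mm 10.2 [ 0.39 -0.45  0.02]
```

View pics/l2.png

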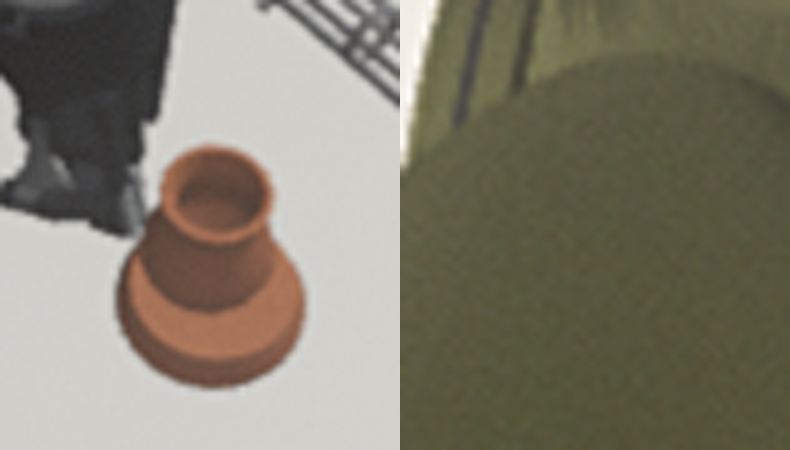

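The pot slides upright, tracking the push 1:1 (about 10 mm so far; lip now near crop (218,195), saucer still at (210,300)). I'll give it another 5 mm, back off, and look with both cameras.

```bash
python3 - <<'E'
from h import *
f0=np.load("pics/l1.npy",allow_pickle=True)[0]
P=np.array([.5437,.008]); S=np.array([.5602,.0144]); d=(S-P)/np.linalg.norm(S-P); D=np.array([*d,0])
a=tcp(P,d,.029+.006,.0505,12)
manip.move_l(a+D*.023,rate=.01); manip.move_l(a+D*.015,rate=.03); f=cams.grab_frame("scene"); print(lipshift(f0,f))
manip.move_l(a-D*.02+[0,0,.06],rate=.15)
# swing base aside for a clear top view
q=np.array(manip.sense()["joints"]); manip.move_l(a-D*.04+[0,0,.15]); q=np.array(manip.sense()["joints"]); q[0]+=55; manip.goto_joints(q)
look("l3"); print(manip.sense()["t"])
E
```

```text
(array([6.8, 2.8]), 0.989)
13.3583
```

View pics/l3.png

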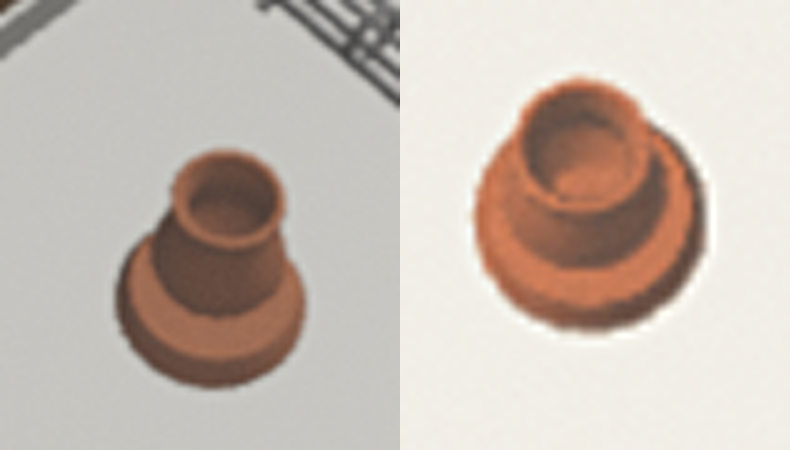

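Pot upright near the middle: lip centre at scene crop (229,200) and top crop (583,145). Next I measure the residual in each view.

```bash
cat >> h.py <<'E'
def subsil(f,box,u=8):
    x0,y0,x1,y1=box; I=cv2.resize(f["pixels"][y0:y1,x0:x1],None,fx=u,fy=u,interpolation=cv2.INTER_CUBIC)
    sat=I[...,2].astype(float)-I[...,0]  # red minus blue
    m=(sat>0.5*np.percentile(sat,80)).astype(np.uint8)
    c=max(cv2.findContours(m,0,cv2.CHAIN_APPROX_NONE)[0],key=len)[:,0,:]
    return (c+.5)/u-.5+[x0,y0]
E
python3 - <<'E'
from h import *
fs,ft=np.load("pics/l3.npy",allow_pickle=True)
cs=subsil(fs,(300,210,355,275)); ct=subsil(ft,(248,138,294,185))
print(cs.min(0),cs.max(0),ct.min(0),ct.max(0))
sl=cs[cs[:,1]<232-0]; sb=cs[cs[:,1]>256]; 
tl=ct[ct[:,1]<151]; tb=ct[ct[:,1]>164]
for zf in(.012,.0145):
    print(zf)
    for n,f,l,b in(("s",fs,sl,sb),("t",ft,tl,tb)):
        L=circ(f,l,zf+.086,.024); B=circ(f,b,zf,.042); print(n,"lip",L,"sauc",B,"pot-saucer mm",((L[0]-B[0])[:2]*1000).round(1), "free",circ(f,l,zf+.086),circ(f,b,zf))
# overlay check on predicted circles
z=.0135; th=np.linspace(0,2*np.pi,60)
E
```

```text
[307.8125 219.0625] [345.8125 267.3125] [254.0625 144.5625] [284.9375 178.6875]
0.012
s lip (array([0.5582, 0.0152, 0.03  ]), np.float64(0.00029)) sauc (array([0.5581, 0.0156, 0.03  ]), np.float64(0.00032)) pot-saucer mm [ 0.1 -0.4] free (array([0.5579, 0.0154, 0.0238]), np.float64(0.00024)) (array([0.5591, 0.0147, 0.0409]), np.float64(0.00024))
t lip (array([0.5587, 0.0153, 0.03  ]), np.float64(0.00027)) sauc (array([0.5628, 0.0174, 0.03  ]), np.float64(0.00134)) pot-saucer mm [-4.1 -2.1] free (array([0.5591, 0.0154, 0.0236]), np.float64(0.00027)) (array([0.5596, 0.0169, 0.0394]), np.float64(0.00097))
0.0145
s lip (array([0.5591, 0.0139, 0.03  ]), np.float64(0.00031)) sauc (array([0.5588, 0.0145, 0.03  ]), np.float64(0.00034)) pot-saucer mm [ 0.3 -0.6] free (array([0.5589, 0.0141, 0.0237]), np.float64(0.00024)) (array([0.5599, 0.0136, 0.0408]), np.float64(0.00024))
t lip (array([0.5577, 0.0152, 0.03  ]), np.float64(0.00027)) sauc (array([0.5621, 0.0173, 0.03  ]), np.float64(0.00136)) pot-saucer mm [-4.4 -2.1] free (array([0.5583, 0.0152, 0.0235]), np.float64(0.00027)) (array([0.5588, 0.0167, 0.0393]), np.float64(0.00097))
```

```bash
python3 - <<'E'
from h import *
def sub2(f,box,u=8):
    x0,y0,x1,y1=box; I=cv2.resize(f["pixels"][y0:y1,x0:x1],None,fx=u,fy=u,interpolation=cv2.INTER_CUBIC)[...,0]
    bg=np.percentile(I,95); ob=np.percentile(I,20); m=(I<(bg+ob)/2).astype(np.uint8)
    c=max(cv2.findContours(m,0,cv2.CHAIN_APPROX_NONE)[0],key=len)[:,0,:]; return (c+.5)/u-.5+[x0,y0]
fs,ft=np.load("pics/l3.npy",allow_pickle=True)
z=.0135
cs=sub2(fs,(303,212,352,272)); ct=sub2(ft,(248,138,294,185)); print(cs.min(0),cs.max(0),ct.min(0),ct.max(0))
for n,f,l,b in(("s",fs,cs[cs[:,1]<232],cs[cs[:,1]>256]),("t",ft,ct[ct[:,1]<151],ct[ct[:,1]>164])):
    L=circ(f,l,z+.086,.024);B=circ(f,b,z,.042);L2=circ(f,l,z+.086);B2=circ(f,b,z)
    print(n,L,B,((L[0]-B[0])[:2]*1e3).round(1),"free",L2,B2)
# overlay
th=np.linspace(0,2*np.pi,80); out=[]
Sx=(.5595,.0150)
for f,(x0,y0,x1,y1),u in((fs,(300,205,355,272),7),(ft,(245,135,297,195),7)):
    I=cv2.resize(f["pixels"][y0:y1,x0:x1],None,fx=u,fy=u,interpolation=cv2.INTER_CUBIC)
    for r,h,c in((.042,0,(255,0,0)),(.036,.018,(255,255,0)),(.029,.039,(0,255,0)),(.024,.086,(0,255,255))):
        p=np.array([proj(f,[Sx[0]+r*np.cos(t),Sx[1]+r*np.sin(t),z+h]) for t in th]); p=(p-[x0,y0]+.5)*u
        cv2.polylines(I,[p.astype(int)],True,c,1)
    out.append(cv2.copyMakeBorder(I,0,480-I.shape[0],0,0,cv2.BORDER_CONSTANT))
cv2.imwrite("pics/ov.png",np.hstack(out))
E
```

```text
[307.5625 219.8125] [345.5625 267.3125] [254.3125 145.0625] [285.1875 178.8125]
s (array([0.5598, 0.013 , 0.03  ]), np.float64(0.00059)) (array([0.5584, 0.0144, 0.03  ]), np.float64(0.0003)) [ 1.4 -1.4] free (array([0.5587, 0.0139, 0.0228]), np.float64(0.00024)) (array([0.5595, 0.0134, 0.0408]), np.float64(0.00018))
t (array([0.557, 0.015, 0.03 ]), np.float64(0.00027)) (array([0.5606, 0.0138, 0.03  ]), np.float64(0.00029)) [-3.6  1.2] free (array([0.5582, 0.0151, 0.023 ]), np.float64(0.00023)) (array([0.56  , 0.0138, 0.0415]), np.float64(0.00022))
```

View pics/ov.png

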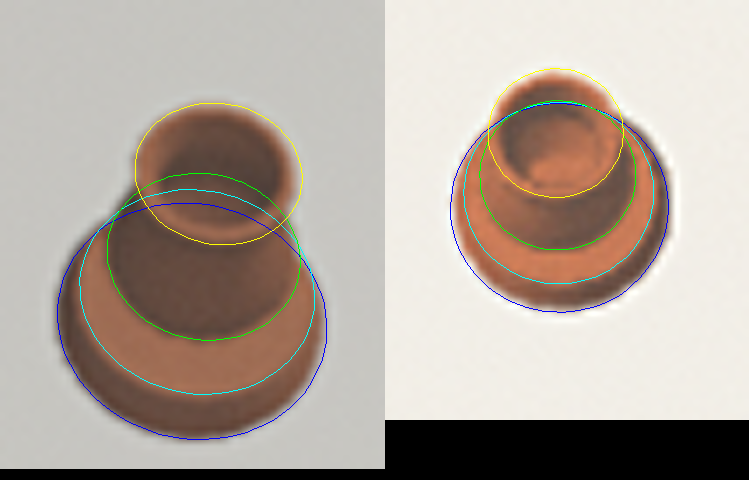

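The pot stands upright with about 1.5 mm left to centre, within measurement error. The overlay circles, drawn about one common axis, match saucer, belly and lip to under 1 px. The saucer outline is where it was, so I'll hand it in.

```bash
python3 - <<'E'
from h import *
f0=np.load("pics/l1.npy",allow_pickle=True)[0]; f=cams.grab_frame("scene")
print("saucer shift px",lipshift(f0,f,(310,252,346,270)))
manip.wait(.5); manip.close_job(); print(manip.sense()["t"])
E
```

```text
saucer shift px (array([0., 0.]), 0.99)
the job is handed in; nothing more can be done
the job is handed in; nothing more can be done
```

I nudged the small terracotta pot about 15 mm towards the middle of its saucer. I used the closed fingertips at belly height, at 1 cm/s or less. Then I backed the arm clear and handed the job in at about 14 s.

- **Pot position:** it stands upright, about 1.5 mm from the saucer's centre when both camera views are averaged. Before the push it was about 18 mm off.
- **Bystanders:** the saucer moved 0.0 px in the scene view. I never went near the heater, guard or stem, but I did not measure them again afterwards.
- **Disagreement between views:** with the known radii imposed, the scene view put the pot's offset at (+1.4, −1.4) mm and the top view at (−3.6, +1.2) mm. With radii left free, the offsets were (−0.8, +0.5) mm and (−1.8, +1.3) mm. I took the free fits and did not nudge further.

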